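Refit the bayonet cap of an air filter

TASK

Refit the blue bayonet cap on the air filter housing: feel gently for the slots in the collar with its two lugs, push it in against the spring, turn it clockwise about a quarter turn to the stop and let the spring lift it into its locking notches. Never force the cap: push with no more than about 20 N, stop turning as soon as it meets the stop. Leave the oil can, drill chuck and gear wheel where they are, and finish with the cap locked, level and released.

Things in the scene. Friction and masses are not known exactly. Their poses are not given: they have to be found in the camera images.
- cap_grip (a point): Grip point of the loose blue cap (about 130 g, standing upright on the bench): on the cap's axis in its upright wing grip (50 mm long, 14 mm thick, 36 mm high), 14 mm below the wing's top, 22 mm above the flange it stands on (66 mm diameter, 6 mm thick), 51 mm above the stem's foot. z up; x along the wing, so the fingers close along y.
- cap: The cap; origin at the centre of the stem's foot, axes as at the grip point. Stem 34 mm diameter, 23 mm from foot to flange, foot chamfered. Two brass lugs on the stem point along +x and -x under the wing's ends (white marks on the flange): they reach 25.5 mm from the axis, 9 mm wide, 6 mm high, undersides 4 mm above the foot. A half turn makes no difference: either lug fits either slot.
- socket (a point): Centre of the top face of the fixed housing's collar (bore 38.4 mm), 90 mm above the bench; z up, x towards a white mark on the barrel. In it a dark steel ring with two slots for the lugs, opposite each other, 6 mm deep, 1.4 mm of room each side of a lug. With lugs resting on the ring the grip point is 47 mm above this point; a lug over its slot drops in.
- mark (a point): White index mark on the barrel, 12 mm below the collar's top, on the housing's +x side (another on -x). Roughly where the slots are: the ring was fitted up to 0.5 rad to either side of the marks, differently in each housing, and does not move. Find the slots by feel (rest the lugs lightly, turn, feel the drop) or by looking into the collar from above.
- spring (a point): Centre of the rest position of the sprung brass follower's face inside the collar, 8 mm below its top. It meets the stem's foot when the grip point is 43 mm above the collar, pushes up with 4 N there and 0.5 N more per mm. With lugs in the slots push until the grip point is under 32 mm above the collar (about 10 N): only then can the cap turn. At 28 mm the flange meets the collar.
- locked (a point): Where the grip point rests when locked, 35 mm above the collar's top (flange 7 mm above it). The pushed-in cap turns only clockwise seen from above: 1.31 rad from the slots are notches in the ring's underside, with a solid stop beyond (0.1 rad of play). Let up there, the spring lifts the lugs 3 mm into the notches. Short of them the lugs stay caught 3 mm lower, not locked.
- housing: The fixed air filter housing: grey barrel 70 mm diameter, 90 mm high, on a dark foot 100 x 84 mm; two ports along its y reach 55 mm from the axis and 57 mm height. Origin at the centre of its underside; x towards a white mark, z up. Carries the ring and the follower.
- oil_can: Red oil can with a long bent spout, 68 mm diameter, 187 mm high, standing loose; origin at the centre of its underside. Not to be disturbed.
- chuck: Grey drill chuck, 46 mm diameter, 68 mm high, standing loose; origin at the centre of its underside. Not to be disturbed.
- gear: Steel gear wheel with teeth, 66 mm diameter, 26 mm thick, lying loose; origin at the centre of its underside. Not to be disturbed.
Not all that is in view belongs to the job. Of the things like the cap, leave any that is orange, pink or turquoise; of the rest the smaller one is meant.

How it is judged (in metres and radians):
On the way:
1. the cap is pushed in against the spring until its lugs are below the ring (z of cap_grip in the frame of socket below 0.032 m and horizontal distance between cap_grip and socket below 0.005 m), for 0.1 s.
At the end, for the whole second after the job is handed in: The cap sits locked: its grip point 34 to 36.8 mm above the collar (lugs up in the notches), within 5 mm of the collar's axis, level within 0.03 rad, its wing turned more than 0.6 rad from the housing's x axis, at rest and released (z of cap_grip in the frame of socket between 0.034 and 0.0368 m and horizontal distance between cap_grip and socket below 0.005 m and angle between cap_grip's own z axis and vertical below 0.03 rad and angle between the x axis of cap_grip and the x axis of socket, either way round above 0.6 rad and linear speed of cap below 0.02 m/s); the robot touches nothing.
It fails at once if the cap is forced: more than 45 N of contact between cap and housing (contact force between cap and housing above 45 N).
It fails at once if the oil can is moved more than 30 mm (distance of oil_can from where it was at the start of the episode above 0.03 m).
It fails at once if the drill chuck is moved more than 30 mm (distance of chuck from where it was at the start of the episode above 0.03 m).
It fails at once if the gear wheel is moved more than 30 mm (distance of gear from where it was at the start of the episode above 0.03 m).
It also fails if it takes over 64 s, if anything falls off the work surface, if the arm or the gripper's body presses on something with over 40 N, if the wrist force passes 120 N, or if a joint passes its speed limit or range.

ROBOT

A 6-joint arm with a two-finger parallel gripper is mounted at the origin on a cart in front of the work surface, level with it; the furniture and walls round the work are solid. World frame = base frame: x ahead of the robot, y to its left, z up, the work surface at z = 0. Lengths are in mm, angles in rad, forces in N, time in s.
With the tool pointing down it reaches from about 275 to 1000 mm from the base axis. Payload 8.4 kg.
Tool frame: the origin (TCP) lies at the centre of the arm's flange, where the gripper is bolted on; the fingertips stand r.tip_extent ahead of it and the grasp point (between the pads) lies 155 mm ahead of it (r.tip_extent is the distance from the TCP to the fingertips, in mm); z points along the fingers, y is the direction in which the jaws open and shut (so a half turn about z gives the same grasp; the last joint's range is limited). The gripper opens to 85 mm and grips with 20 to 120 N. Pads are 22 mm wide; open, the fingers measure 114 mm over their backs; the gripper's body (76 mm by 85 mm) begins 54 mm behind the grasp point. The pads swing forward as they close: fully open they stand 13 mm farther back than shut.
Start: joints at [-1.299, 0.353, 1.633, -0, 1.155, -0.002], TCP at [168.994, -601.723, 404.681] pointing down, gripper open.
Joint ranges: [-2.63, 2.63], [-0.92, 2.1], [0.06, 2.66], [-1.3, 4.44], [0, 2.69], [-3.02, 3.02]. Speed limits (rad/s): [2.22, 2.22, 2.79, 3.14, 3.14, 3.14].

INTERFACE

Orientations are given as [roll, pitch, yaw] about the fixed x, y, z axes, in that order (R = Rz(yaw) Ry(pitch) Rx(roll)).
In Python, from rig import sense, grab_frame, job, r gives the robot as it stands. The module is installed in compiled form; this text tells all that it offers.
- The arm moves only by the shell command python3 -m creep 'ROWS' [FORCE]. ROWS is JSON, a list of rows, each a list of 7 numbers: the turn, a rotation vector about the tool's x, y, z in rad, then the shift along the tool's x, y, z in mm, then the closure, from 0 (fully open) to 1 (shut). In form: [[wx, wy, wz, dx, dy, dz, fingers], ...]. A call has 1 to 10 rows; each row shifts and turns the pose as measured when the row begins, along the tool's axes as they then stand; what a row does not reach is not made up. A row lasts 1/12 s, in which the tool goes at most 41.7 mm and 7.16 degrees, less where a joint would pass 70% of its speed; a pose out of reach is approached as far as the arm can. A call with a gripper value outside its range is refused whole. The fingers move at their own pace and stop on an object; FORCE is the grip in N (left out, the last holds). Time passes only in rows, so rows that do not move let the fingers close. It gives the time, the measured TCP pose, the force and the opening at its end, in the units of the state.
- sense(): the state, without advancing time (a new reading comes with each control period).
- grab_frame(name): name is "scene" or "top" or "wrist"; returns a dict with "color" (384x512x3 uint8, red, green, blue), "mtx" (3x3 intrinsics, pixels), "T" (4x4, takes a point from camera to world coordinates). Camera axes: x right, y down, z forward; pixel columns grow to the right and rows downward; lengths in mm; the calibration is good to about 2 mm. A picture is of the moment at which its call begins. There is no depth.
- job.sign_off(): hands the job in, once; it reports no verdict.
The state is a dict: "clock": time; "qpos": joint angles; "qvel": joint speeds; "joint_efforts": joint torques, N m; "eef_pos": TCP position; "tcp_rot": TCP orientation; "contact_force": force on the tool from outside, world axes, zero at the start; "wrist_torque": the same for the moment, N m; "opening": opening from 0.0 (shut) to 1.0 (fully open).
Only numpy, scipy, OpenCV 4.12 (cv2) and the standard library are available. Lean on these libraries where they do the work, as an engineer would, in place of code of your own. Each camera call takes 0.05 s, during which the arm holds its last target.

## Working session

There is one attempt and no reset: what is moved stays moved. The work goes in short steps, Python scripts to look and compute and a shell command to move; the robot and the scene stay as the last step left them, time stands still between calls to the robot, and variables do not carry over. Pictures are saved under pics/ and viewed, and the job is handed in when it is done.

```bash
mkdir -p pics
python3 - <<'E'
from rig import sense, grab_frame, job, r
import cv2,numpy as np
print(sense(), r.tip_extent)
for n in ["scene","top","wrist"]:
    f=grab_frame(n); cv2.imwrite(f"pics/{n}0.png",f["color"][:,:,::-1]); print(n,f["mtx"].tolist(),np.round(f["T"],3).tolist())
E
```

```text
{'clock': 0.0, 'qpos': array([-1.29935987e+00,  3.53637618e-01,  1.63414442e+00,  2.81489989e-06,
        1.15522514e+00, -2.41824676e-03]), 'qvel': array([-0.00027478, -0.00092532,  0.00040613,  0.00100193, -0.00024994,
        0.00037554]), 'joint_efforts': array([-3.35233191e-03, -6.05260491e+01, -3.42069089e+01, -1.61096809e-04,
        9.40304948e-03, -3.57239196e-05]), 'eef_pos': array([ 168.95156602, -601.47667225,  403.96369566]), 'tcp_rot': array([-3.14017813e+00, -5.99437143e-06,  2.73853561e-01]), 'contact_force': array([0.54186862, 0.2284169 , 0.04124124]), 'wrist_torque': array([ 0.07434928, -0.01904337,  0.0091426 ]), 'opening': 1.000070598463576} 173.4
scene [[348.69119980728806, 0.0, 258.471938187039], [0.0, 348.69119980728806, 183.75546812430733], [0.0, 0.0, 1.0]] [[0.738, -0.318, 0.595, 24.608], [-0.674, -0.37, 0.639, -533.22], [0.018, -0.873, -0.488, 512.614], [0.0, 0.0, 0.0, 1.0]]
top [[442.7303458313811, 0.0, 247.80382203652272], [0.0, 442.7303458313811, 182.96872842544494], [0.0, 0.0, 1.0]] [[-0.016, -0.991, 0.13, 408.417], [-1.0, 0.014, -0.02, 24.075], [0.018, -0.13, -0.991, 1044.158], [0.0, 0.0, 0.0, 1.0]]
wrist [[275.51978325379775, 0.0, 258.8258361224362], [0.0, 275.51978325379775, 190.24216858888673], [0.0, 0.0, 1.0]] [[0.27, -0.912, -0.309, 248.599], [-0.963, -0.256, -0.086, -580.615], [-0.001, 0.321, -0.947, 373.437], [0.0, 0.0, 0.0, 1.0]]
```

View pics/scene0.png

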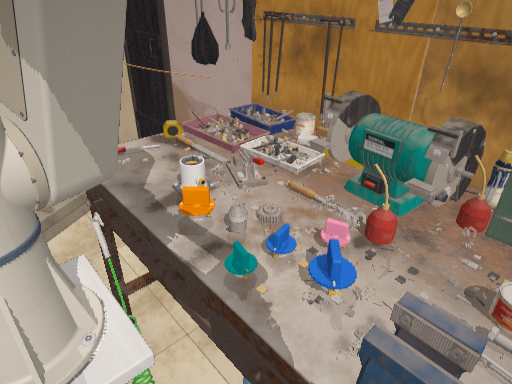

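View pics/top0.png

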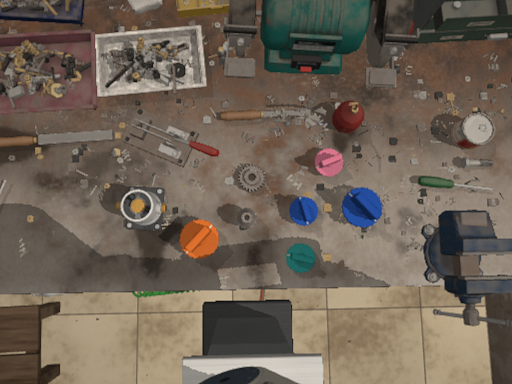

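View pics/wrist0.png

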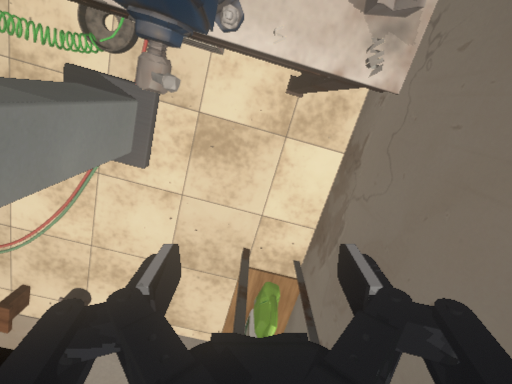

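Run:
```python
from rig import grab_frame
import cv2,numpy as np
f=cv2.imread("pics/top0.png");s=cv2.imread("pics/scene0.png")
a=cv2.resize(f[175:275,105:405],None,fx=2.6,fy=2.6,interpolation=cv2.INTER_CUBIC)
b=cv2.resize(s[145:295,165:365],None,fx=2.2,fy=2.2,interpolation=cv2.INTER_CUBIC)
c=np.zeros((a.shape[0]+b.shape[0],780,3),np.uint8);c[:260,:780]=a[:260,:780];c[260:260+b.shape[0],:b.shape[1]]=b
cv2.imwrite("pics/crop0.png",c)
```

```text
(no output)
```

View pics/crop0.png

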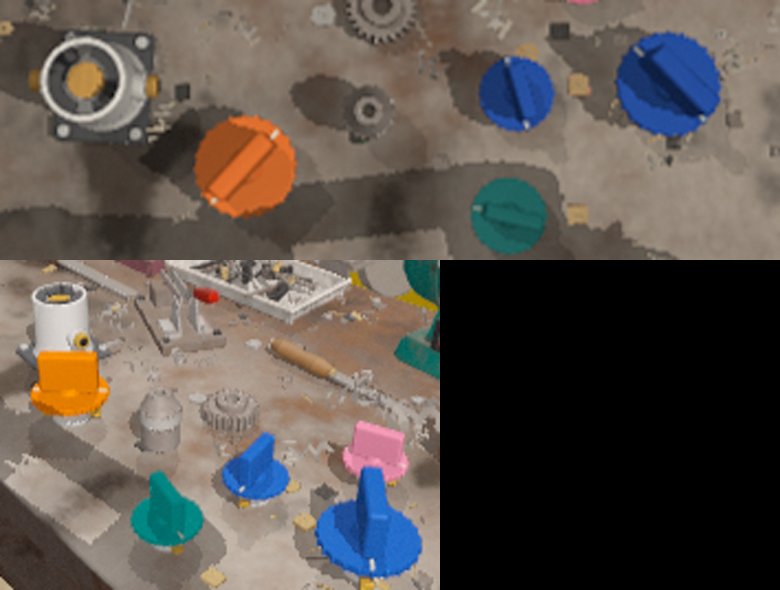

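Candidates (top view): small blue (303,210), large blue (362,207), orange (199,239), pink (329,162), turquoise (300,258). The smaller blue one, at (303,210), is the right one; it appears at (281,239) in the scene view. The housing collar is at (141,207) in the top view.

```bash
cat > h.py <<'E'
import numpy as np,cv2
from rig import sense, grab_frame
from scipy.spatial.transform import Rotation as R
def ray(f,u,v,z):
    K,T=f["mtx"],np.array(f["T"]); d=T[:3,:3]@np.linalg.inv(K)@[u,v,1.]; o=T[:3,3]
    return o+d*(z-o[2])/d[2]
def proj(f,p):
    T=np.array(f["T"]); c=T[:3,:3].T@(np.array(p)-T[:3,3]); q=f["mtx"]@c; return q[:2]/q[2]
def st():
    s=sense(); Rm=R.from_euler('xyz',s["tcp_rot"]).as_matrix()
    return s,Rm,s["eef_pos"]+155*Rm[:,2]
def plan(target,phi=None):
    # target grasp point, yaw of tool y axis phi(world, mod pi), tool down; gives tool-frame shift & rotvec
    s,Rm,g=st()
    y=Rm[:,1]; a=np.arctan2(y[1],y[0])
    if phi is None: phi=a
    d=(phi-a+np.pi/2)%np.pi-np.pi/2; phi=a+d
    yv=np.array([np.cos(phi),np.sin(phi),0]); zv=np.array([0,0,-1.]); xv=np.cross(yv,zv)
    Rt=np.c_[xv,yv,zv]; w=R.from_matrix(Rm.T@Rt).as_rotvec()
    print("grasp",g.round(2),"tool y yaw",round(a,4),"world d tcp",((np.array(target)-155*zv)-s["eef_pos"]).round(2),"tool d",(Rm.T@((np.array(target)-155*zv)-s["eef_pos"])).round(2),"rotvec",w.round(4))
E
python3 - <<'E'
from h import *
f=grab_frame("top"); im=f["color"]; hsv=cv2.cvtColor(im,cv2.COLOR_RGB2HSV)
m=cv2.inRange(hsv,(105,120,50),(125,255,255)); m[:, :270]=0; m[:,332:]=0; m[:180]=0;m[240:]=0
c=max(cv2.findContours(m,0,1)[0],key=cv2.contourArea); h=cv2.convexHull(c)
P=np.array([ray(f,u,v,29)[:2] for u,v in h[:,0]]).astype(np.float32)
e=cv2.fitEllipse(P); print("flange",e, cv2.minEnclosingCircle(P))
w=cv2.inRange(hsv,(0,0,120),(180,90,255)); mask=cv2.drawContours(np.zeros_like(m),[h],-1,255,-1)
mask=cv2.erode(mask,np.ones((3,3),np.uint8))
n,l,s,ce=cv2.connectedComponentsWithStats(w&mask)
for i in range(1,n): print(s[i],ce[i],ray(f,*ce[i],29))
mm=cv2.inRange(hsv,(0,0,150),(180,60,255)); mm[:,:115]=0;mm[:,170:]=0;mm[:180]=0;mm[240:]=0
c=max(cv2.findContours(mm,0,1)[0],key=cv2.contourArea);print(cv2.boundingRect(c),ray(f,141,207,90))
print([ (k,np.linalg.norm(s_)) for k,s_ in ()])
s,Rm,g=st();print(g,Rm.round(3).tolist())
cv2.imwrite("pics/c1.png",cv2.resize(np.hstack([im[180:240,270:340],im[180:240,105:175]])[:,:,::-1],None,fx=5,fy=5,interpolation=0))
E
```

```text
flange ((476.0538024902344, -123.10658264160156), (63.1521110534668, 65.39486694335938), 5.5860676765441895) ((475.89019775390625, -122.9974136352539), 32.86422348022461)
[306 222   3   1   3] [307. 222.] [ 449.64894423 -131.07224904   29.        ]
(121, 189, 33, 33) [484.81522029 234.81954955  90.        ]
[]
[ 168.90741994 -601.43517903  249.20302383] [[0.963, 0.27, -0.0], [0.27, -0.963, 0.001], [-0.0, -0.001, -1.0]]
```

View pics/c1.png

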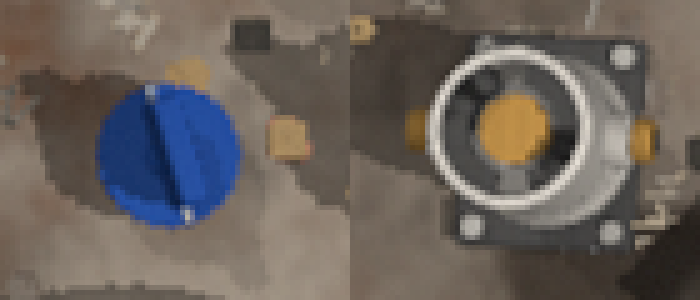

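Choice confirmed: the flange fits at 33 mm radius, centred near (476,-123), with the wing's white marks at (300.4,198.2) and (307.4,223.2). Next I work out the move to hover above it.

Run:
```python
from h import *
f=grab_frame("top")
a=ray(f,300.4+.4,198.2+.4,29);b=ray(f,307.4+.4,223.2+.4,29);print(a,b,(a+b)/2,np.arctan2(*(a-b)[1::-1]))
plan([476,-123,200],np.pi/2+np.arctan2(*(a-b)[1::-1]))
```

```text
[ 503.68602899 -118.54403905   29.        ] [ 445.96690726 -132.78665012   29.        ] [ 474.82646813 -125.66534458   29.        ] 0.24192433106881883
grasp [ 168.97 -601.52  249.31] tool y yaw -1.297 world d tcp [307.01 478.62 -49.31] tool d [ 425.   -377.74   49.59] rotvec [-0.0007 -0.      0.0319]
```

```bash
python3 -m creep '[[0,0,0,10,-9,0,0],[0,0,0,20,-18,0,0],[0,0,0,30,-27,0,0],[0,0,0,30,-27,0,0],[0,0,0,30,-27,0,0],[0,0,0,30,-27,0,0],[0,0,0,30,-27,0,0],[0,0,0,30,-27,0,0],[0,0,0,30,-27,0,0],[0,0,0,30,-27,0,0]]'
python3 - <<'E'
from h import *
plan([476,-123,200],np.pi/2+.255)
E
```

```text
clock: 1.08
eef_pos: [364.5, -286.3, 402.6]
tcp_rot: [3.141, -0.0, 0.263]
contact_force: [1.4, -0.2, 0.9]
opening: 1.0
grasp [ 364.6  -286.35  247.63] tool y yaw -1.3078 world d tcp [111.47 163.28 -47.63] tool d [ 150.07 -128.71   47.6 ] rotvec [ 0.0006 -0.0003  0.008 ]
```

```bash
python3 -m creep '[[0,0,0,30,-26,8,0],[0,0,0,30,-26,10,0],[0,0,0,30,-26,10,0],[0,0,0,30,-26,10,0],[0,0,0,20,-15,5,0],[0,0,0,10,-7,3,0],[0,0,0,4,-4,1,0],[0,0,0,0,0,0,0]]'
python3 - <<'E'
from h import *
plan([476,-123,200],np.pi/2+.255)
f=grab_frame("wrist"); cv2.imwrite("pics/w1.png",f["color"][:,:,::-1])
E
```

```text
clock: 1.75
eef_pos: [480.8, -104.8, 356.5]
tcp_rot: [3.14, -0.005, 0.271]
contact_force: [-0.3, -0.2, 0.3]
opening: 0.997
grasp [ 481.58 -104.83  201.5 ] tool y yaw -1.3001 world d tcp [ -4.79 -18.2   -1.5 ] tool d [-9.49 16.25  1.48] rotvec [ 0.0015 -0.0049  0.0157]
```

View pics/w1.png

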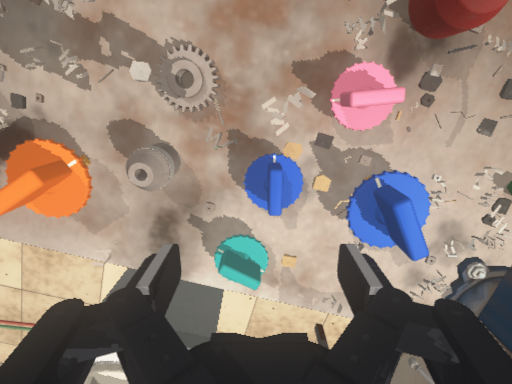

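The small cap shows in the wrist view at (274,182), with its wing lined up with the tool. Refining its position here.

Run:
```python
from h import *
f=grab_frame("wrist"); im=f["color"]; hsv=cv2.cvtColor(im,cv2.COLOR_RGB2HSV)
m=cv2.inRange(hsv,(105,120,50),(125,255,255)); m[:, :235]=0; m[:,315:]=0; m[:140]=0;m[225:]=0
c=max(cv2.findContours(m,0,1)[0],key=cv2.contourArea); 
P=np.array([ray(f,u,v,29)[:2] for u,v in c[:,0]]).astype(np.float32)
# exclude wing overhang: keep points with v<195
Q=np.array([p for p,(u,v) in zip(P,c[:,0]) if v<200])
A=np.c_[2*Q,np.ones(len(Q))];x=np.linalg.lstsq(A,(Q**2).sum(1),rcond=None)[0];print("flange",x[:2],np.sqrt(x[2]+x[:2]@x[:2]))
for t in (.2,.25,.3):
  pass
cv2.imwrite("pics/c2.png",cv2.resize(im[140:230,225:325,::-1],None,fx=6,fy=6,interpolation=0))
```

```text
flange [ 478.73477855 -124.48652205] 32.03499315448816
```

View pics/c2.png

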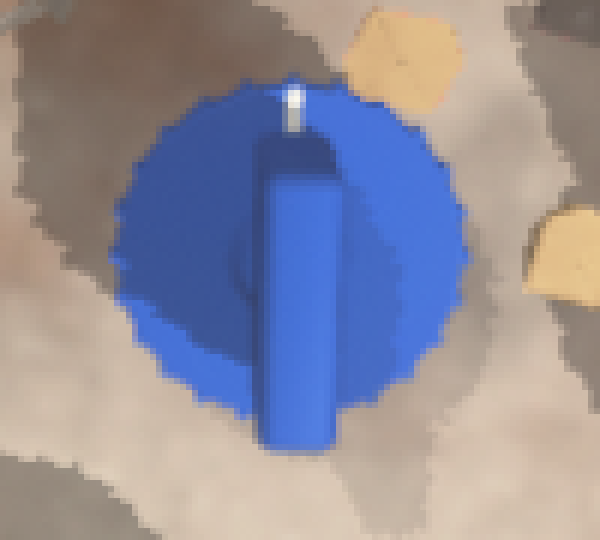

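Run:
```python
from h import *
f=grab_frame("wrist")
a=ray(f,276.1,169.7,65);b=ray(f,274.4,215,65);print(a,b,(a+b)/2,np.linalg.norm(a-b));yw=np.arctan2(*(a-b)[1::-1]);print(yw)
plan([476.5,-123.7,51],np.pi/2+.25)
```

```text
[ 501.14491844 -120.03815612   65.        ] [ 454.5774576  -132.02638744   65.        ] [ 477.86118802 -126.03227178   65.        ] 48.08582014434405
0.2519667360732391
grasp [ 481.05 -106.75  201.99] tool y yaw -1.3023 world d tcp [  -3.68  -17.08 -150.98] tool d [ -8.86  15.15 150.98] rotvec [ 0.0022 -0.0052  0.0185]
```

```bash
python3 -m creep '[[0,-0.005,0.018,-5,10,20,0],[0,0,0,-3,4,25,0],[0,0,0,0,0,25,0],[0,0,0,0,0,15,0],[0,0,0,0,0,10,0],[0,0,0,0,0,0,0]]'
python3 - <<'E'
from h import *
plan([477,-124.5,53],np.pi/2+.25)
E
```

```text
clock: 2.4
eef_pos: [474.0, -129.9, 262.5]
tcp_rot: [3.134, -0.007, 0.24]
contact_force: [-1.1, 0.1, -0.2]
opening: 1.002
grasp [ 475.23 -130.77  107.52] tool y yaw -1.3306 world d tcp [  3.02   5.44 -54.51] tool d [ 3.87 -4.96 54.5 ] rotvec [ 0.0071 -0.0066 -0.0098]
```

```bash
python3 -m creep '[[0.007,-0.006,-0.01,3,-4,10,0],[0,0,0,0,0,12,0],[0,0,0,0,0,12,0],[0,0,0,0,0,8,0],[0,0,0,0,0,2,0],[0,0,0,0,0,0,0],[0,0,0,0,0,0,0]]'
python3 - <<'E'
from h import *
plan([477,-124.5,53],np.pi/2+.25)
E
```

```text
clock: 2.98
eef_pos: [476.6, -128.3, 219.2]
tcp_rot: [3.14, -0.004, 0.247]
contact_force: [0.0, -0.1, -0.4]
opening: 0.997
grasp [ 477.16 -128.35   64.25] tool y yaw -1.3242 world d tcp [  0.43   3.82 -11.25] tool d [ 1.31 -3.61 11.25] rotvec [ 0.0012 -0.0037 -0.0034]
```

```bash
python3 -m creep '[[0.001,-0.004,-0.003,1,-3,5,0],[0,0,0,0,-1,4,0],[0,0,0,0,0,2,0],[0,0,0,0,0,0,0],[0,0,0,0,0,0,0.3],[0,0,0,0,0,0,0.6]]' 40
python3 - <<'E'
from h import *
plan([477,-124.5,53],np.pi/2+.25)
f=grab_frame("wrist"); cv2.imwrite("pics/w2.png",f["color"][:,:,::-1])
E
```

```text
clock: 3.48
eef_pos: [477.5, -123.7, 209.0]
tcp_rot: [3.14, -0.002, 0.25]
contact_force: [-0.1, -0.5, -0.1]
opening: 0.749
grasp [ 477.81 -123.89   53.98] tool y yaw -1.3204 world d tcp [-0.46 -0.76 -0.98] tool d [-0.64  0.62  0.98] rotvec [ 0.0015 -0.0019  0.0004]
```

View pics/w2.png

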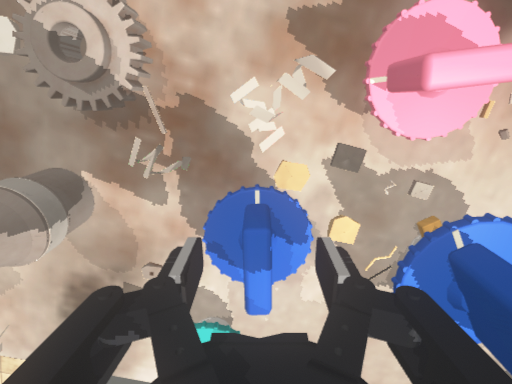

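The wing sits centrally between the pads, at about (258,255). Closing.

```bash
python3 -m creep '[[0,0,0,0,0,0,0.8],[0,0,0,0,0,0,0.85],[0,0,0,0,0,0,0.9],[0,0,0,0,0,0,1],[0,0,0,0,0,0,1],[0,0,0,0,0,0,1],[0,0,0,0,0,0,1]]' 50
python3 - <<'E'
from h import *
plan([477,-124.5,53],np.pi/2+.25); print(sense()["contact_force"],sense()["opening"])
f=grab_frame("wrist"); cv2.imwrite("pics/w3.png",f["color"][:,:,::-1])
E
```

```text
clock: 4.12
eef_pos: [477.5, -123.9, 209.3]
tcp_rot: [3.14, -0.002, 0.25]
contact_force: [0.7, 0.5, -1.1]
opening: 0.159
grasp [ 477.93 -124.03   54.28] tool y yaw -1.3206 world d tcp [-0.51 -0.64 -1.28] tool d [-0.65  0.49  1.28] rotvec [ 0.0017 -0.0024  0.0002]
[ 0.65421869  0.52731511 -1.0917241 ] 0.15912590415406916
```

View pics/w3.png

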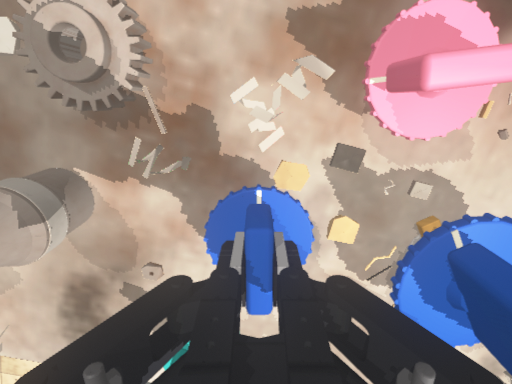

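```bash
python3 -m creep '[[0,0,0,0,0,-10,1],[0,0,0,0,0,-20,1],[0,0,0,0,0,-30,1],[0,0,0,0,0,-30,1],[0,0,0,0,0,-20,1],[0,0,0,0,0,-10,1],[0,0,0,0,0,0,1]]'
python3 - <<'E'
from h import *
print(sense()["opening"],sense()["qpos"].round(3)); plan([410,215,165],np.pi/2+.25)
E
```

```text
clock: 4.75
eef_pos: [475.9, -123.5, 336.9]
tcp_rot: [-3.141, 0.002, 0.25]
contact_force: [0.1, -0.2, -0.6]
opening: 0.154
0.1541299071078542 [-2.570e-01  2.300e-01  1.978e+00 -1.000e-03  9.350e-01  1.064e+00]
grasp [ 475.62 -123.47  181.89] tool y yaw -1.3206 world d tcp [-65.87 338.46 -16.89] tool d [  20.02 -344.22   16.97] rotvec [-0.0003  0.0016  0.0002]
```

```bash
python3 -m creep '[[0,0,-0.05,0,0,0,1],[0,0,-0.1,0,0,0,1],[0,0,-0.12,0,0,0,1],[0,0,-0.12,0,0,0,1],[0,0,-0.12,0,0,0,1],[0,0,-0.12,0,0,0,1],[0,0,-0.12,0,0,0,1],[0,0,-0.12,0,0,0,1],[0,0,-0.12,0,0,0,1],[0,0,-0.12,0,0,0,1]]'
python3 -m creep '[[0,0,-0.12,0,0,0,1],[0,0,-0.12,0,0,0,1],[0,0,-0.12,0,0,0,1],[0,0,-0.12,0,0,0,1],[0,0,-0.12,0,0,0,1],[0,0,-0.12,0,0,0,1],[0,0,-0.12,0,0,0,1],[0,0,-0.12,0,0,0,1],[0,0,-0.12,0,0,0,1],[0,0,-0.12,0,0,0,1]]'
python3 - <<'E'
from h import *
print(sense()["opening"],sense()["qpos"].round(3)); plan([562,235,170],np.pi/2+.25)
E
```

```text
clock: 5.58
eef_pos: [472.7, -122.7, 335.0]
tcp_rot: [-3.136, 0.0, 1.402]
contact_force: [-0.2, 0.1, -1.1]
opening: 0.153
clock: 6.42
eef_pos: [468.7, -121.7, 329.2]
tcp_rot: [-3.137, -0.017, 2.651]
contact_force: [0.5, 0.4, -1.1]
opening: 0.151
0.15136802962606147 [-2.570e-01  2.330e-01  1.994e+00 -1.000e-03  9.310e-01 -1.337e+00]
grasp [ 466.04 -121.16  174.23] tool y yaw 1.0807 world d tcp [ 93.35 356.72  -4.2 ] tool d [ 85.5  358.68   3.92] rotvec [ 0.0016 -0.0176 -0.7401]
```

```bash
python3 -m creep '[[0,-0.01,-0.12,0,0,-3,1],[0,-0.01,-0.12,0,0,-3,1],[0,0,-0.12,0,0,-3,1],[0,0,-0.12,0,0,-2,1],[0,0,-0.12,0,0,-1,1],[0,0,-0.08,0,0,0,1],[0,0,0,0,0,0,1]]'
python3 - <<'E'
from h import *
print(sense()["opening"],sense()["qpos"].round(3)); plan([562,250,175],np.pi/2+.25)
E
```

```text
clock: 7.0
eef_pos: [465.9, -121.0, 337.6]
tcp_rot: [-3.141, -0.006, -2.917]
contact_force: [0.2, 0.1, -1.6]
opening: 0.156
0.1557594638971923 [-0.256  0.214  1.997 -0.004  0.936 -2.05 ]
grasp [ 464.98 -121.31  182.6 ] tool y yaw 1.7958 world d tcp [ 96.1  371.03  -7.6 ] tool d [-176.49  340.25    6.37] rotvec [-0.0003 -0.0062 -0.025 ]
```

```bash
python3 -m creep '[[0,-0.005,-0.02,-8,15,0,1],[0,0,0,-16,30,0,1],[0,0,0,-18,34,0,1],[0,0,0,-18,34,0,1],[0,0,0,-18,34,0,1],[0,0,0,-18,34,0,1],[0,0,0,-18,34,0,1],[0,0,0,-18,34,0,1],[0,0,0,-12,24,0,1],[0,0,0,-8,16,0,1]]'
python3 - <<'E'
from h import *
print(sense()["opening"],sense()["qpos"].round(3)); plan([562,250,175],np.pi/2+.25)
E
```

```text
clock: 7.83
eef_pos: [548.1, 205.9, 332.5]
tcp_rot: [-3.141, -0.007, -2.935]
contact_force: [1.0, 0.1, -0.4]
opening: 0.156
0.15647361367786594 [ 0.357  0.372  1.783  0.     0.994 -1.42 ]
grasp [547.08 205.56 177.55] tool y yaw 1.777 world d tcp [13.9  44.07 -2.55] tool d [-22.65  40.29   2.35] rotvec [-0.0008 -0.0069 -0.0438]
```

```bash
python3 -m creep '[[0,-0.006,-0.04,-10,18,0,1],[0,0,0,-8,14,0,1],[0,0,0,-3,5,0,1],[0,0,0,0,0,0,1],[0,0,0,0,0,0,1]]'
python3 - <<'E'
from h import *
plan([562,250,175],np.pi/2+.25)
for n in ("wrist","top","scene"):
  f=grab_frame(n); cv2.imwrite(f"pics/{n}4.png",f["color"][:,:,::-1])
E
```

```text
clock: 8.25
eef_pos: [559.8, 252.9, 329.2]
tcp_rot: [-3.141, -0.005, -2.902]
contact_force: [0.3, -0.7, -0.8]
opening: 0.154
grasp [559.15 252.6  174.2 ] tool y yaw 1.8107 world d tcp [ 2.2  -2.93  0.8 ] tool d [-1.43 -3.37 -0.8 ] rotvec [-0.001  -0.0046 -0.0101]
```

View pics/wrist4.png

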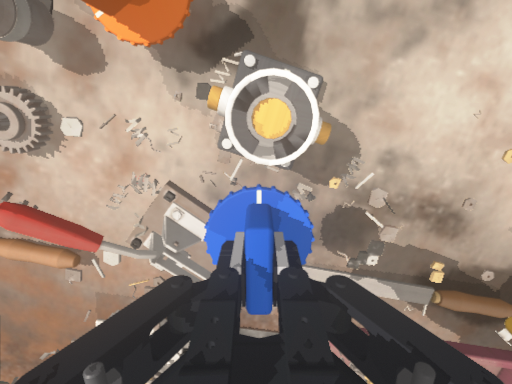

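View pics/top4.png

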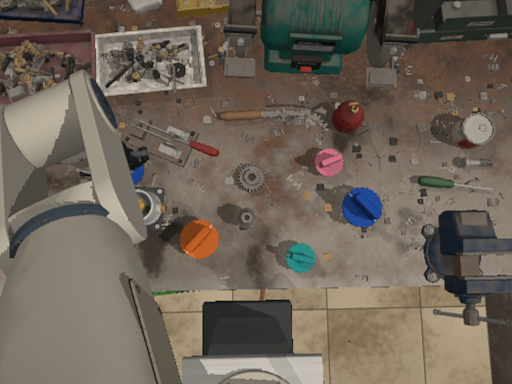

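View pics/scene4.png

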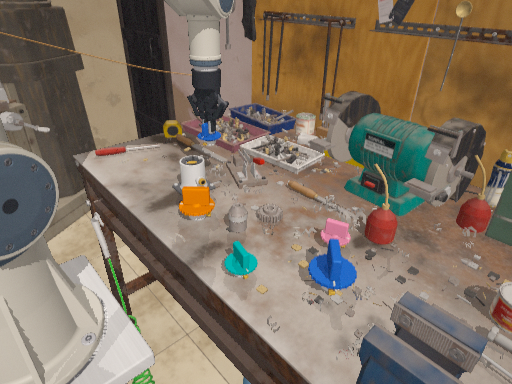

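The wrist view looks straight into the collar at (272,117), and the cap is upright in the grip. Enlarging that part.

Run:
```python
from h import *
f=grab_frame("wrist"); im=f["color"]
c=cv2.resize(im[50:180,200:345,::-1],None,fx=5,fy=4.6,interpolation=cv2.INTER_CUBIC)
c=cv2.resize(im[55:175,212:332,::-1],None,fx=5,fy=5,interpolation=cv2.INTER_CUBIC)
cv2.imwrite("pics/c4.png",c)
hsv=cv2.cvtColor(im,cv2.COLOR_RGB2HSV); m=cv2.inRange(hsv,(0,0,200),(180,50,255)); m[:60]=0;m[175:]=0;m[:,:222]=0;m[:,325:]=0
n,l,s,ce=cv2.connectedComponentsWithStats(m); i=1+np.argmax(s[1:,4]); mm=(l==i).astype(np.uint8)
c=max(cv2.findContours(mm,0,1)[0],key=cv2.contourArea)
P=np.array([ray(f,u,v,90)[:2] for u,v in c[:,0]]).astype(np.float32); print("collar",cv2.fitEllipse(P),cv2.minEnclosingCircle(P))
g=(f["T"]); print(np.round(np.array(g)[:3,3],1))
```

```text
collar ((491.7402648925781, 243.32981872558594), (70.59856414794922, 73.85564422607422), 22.49113655090332) ((490.11865234375, 242.04286193847656), 41.88649368286133)
[480.3 231.2 299.3]
```

View pics/c4.png

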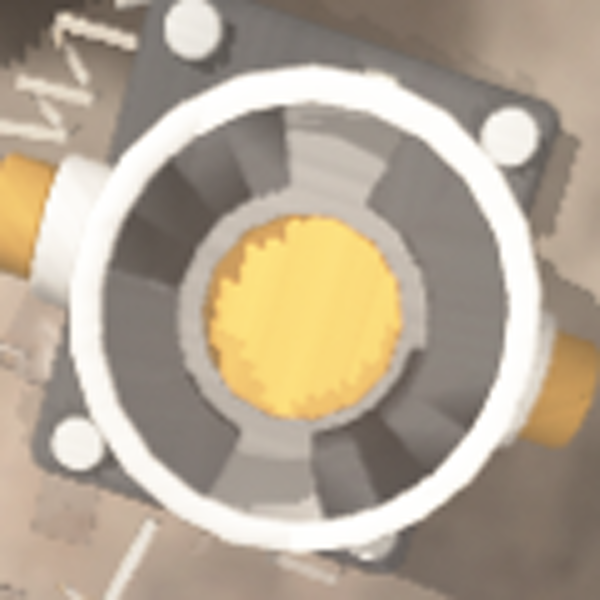

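Run:
```python
from h import *
f=grab_frame("wrist"); im=f["color"]; s,Rm,g=st()
cv2.imwrite("pics/c5.png",cv2.resize(im[180:320,198:322,::-1],None,fx=4,fy=4,interpolation=0))
hsv=cv2.cvtColor(im,cv2.COLOR_RGB2HSV)
def px(x,y): return 212+(x+.5)/5-.5,55+(y+.5)/5-.5
C=ray(f,*px(306.5,308),90);print("C",C)
for n,a in (("top",[(287,110),(290,195),(400,150),(367,207),(343,128),(328,200)]),("bot",[(242,430),(208,485),(312,440),(322,515),(277,435),(265,500)])):
  for p in a:
    w=ray(f,*px(*p),90)-C; print(n,p,np.hypot(*w[:2]).round(1),np.arctan2(w[1],w[0]).round(3))
# port/foot axis: bolts
for p in [(193,28),(511,137),(77,443),(375,540)]: print("bolt",ray(f,*px(*p),12))
m=cv2.inRange(hsv,(105,120,50),(125,255,255)); m[:175]=0;m[330:]=0
c=max(cv2.findContours(m,0,1)[0],key=cv2.contourArea)[:,0]
for z in (g[2]-3.3-22,g[2]-3.3-28):
  Q=np.array([(Rm.T@(ray(f,u,v,z)-g))[:2] for u,v in c if v<228])
  x=np.linalg.lstsq(np.c_[2*Q,np.ones(len(Q))],(Q**2).sum(1),rcond=None)[0];print("flange tool",x[:2],np.sqrt(x[2]+x[:2]@x[:2]))
```

```text
C [489.78039774 243.84797249  90.        ]
top (287, 110) 27.2 -2.785
top (290, 195) 15.9 -2.737
top (400, 150) 25.3 2.843
top (367, 207) 16.4 2.838
top (343, 128) 25.1 -3.094
top (328, 200) 15.3 -3.09
bot (242, 430) 20.2 -0.249
bot (208, 485) 30.0 -0.271
bot (312, 440) 19.4 0.298
bot (322, 515) 31.0 0.332
bot (277, 435) 19.1 0.019
bot (265, 500) 29.1 0.034
bolt [448.56656684 214.60884623  12.        ]
bolt [452.74605719 279.07551145  12.        ]
bolt [530.89430173 209.01720396  12.        ]
bolt [536.0452241  274.76230104  12.        ]
flange tool [ 1.86656414 -1.74441871] 32.33907578660452
flange tool [-1.353279   -1.75413081] 33.63364801711312
```

View pics/c5.png

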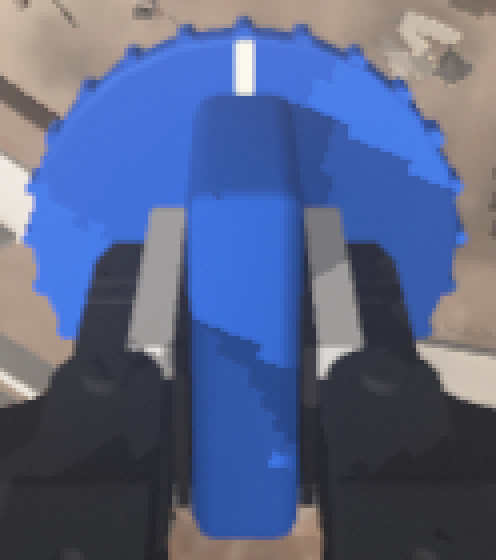

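Run:
```python
from h import *
f=grab_frame("top"); im=cv2.imread("pics/top0.png"); g=cv2.cvtColor(im,cv2.COLOR_BGR2HSV)
cv2.imwrite("pics/c6.png",cv2.resize(im[180:235,110:165],None,fx=10,fy=10,interpolation=cv2.INTER_CUBIC))
for p in [(136.8,205.6),(137.3,205.6)]: print(ray(f,*p,90))
f=grab_frame("wrist"); s,Rm,gg=st(); z=gg[2]-3.3+14
a=Rm.T@(ray(f,259,228.7,z)-gg);b=Rm.T@(ray(f,259,314.4,z)-gg);print(a,b,(a+b)/2)
```

```text
[487.96311793 243.85405735  90.        ]
[487.94735075 242.78411662  90.        ]
[ 25.48514018  -1.60347638 -10.61608451] [-23.05925108  -1.63798224 -10.77405435] [  1.21294455  -1.62072931 -10.69506943]
```

View pics/c6.png

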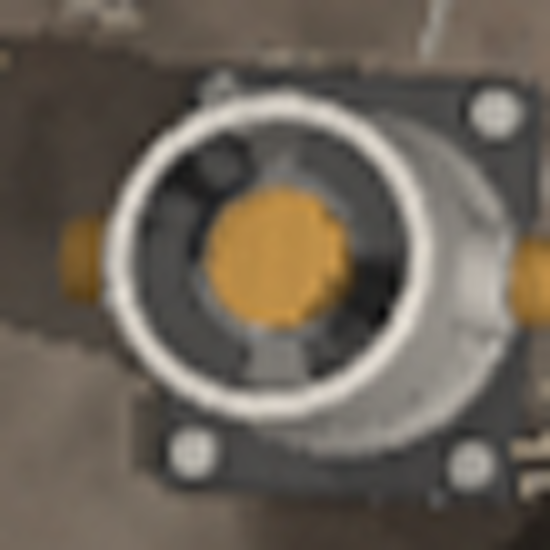

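Run:
```python
from h import *
plan([489.5,245.3,160],np.pi/2+.033)
```

```text
grasp [559.66 252.28 174.95] tool y yaw 1.8108 world d tcp [-70.63  -7.2  -14.95] tool d [70.27  9.81 15.17] rotvec [-0.001  -0.0032  0.207 ]
```

```bash
python3 -m creep '[[0,0,0,10,1.4,0,1],[0,0,0,18,2.6,0,1],[0,0,0,18,2.6,2,1],[0,0,0,12,1.6,2,1],[0,0,0.07,6,1,2,1],[0,0,0.07,0,0,2,1],[0,0,0.05,0,0,2,1],[0,0,0,0,0,0,1]]'
python3 - <<'E'
from h import *
plan([489.5,245.3,150],np.pi/2+.033);print(sense()["contact_force"].round(2))
E
```

```text
clock: 9.27
eef_pos: [487.8, 242.7, 320.3]
tcp_rot: [-3.14, -0.004, -3.103]
contact_force: [-0.1, 0.0, -0.8]
opening: 0.154
grasp [487.14 242.37 165.26] tool y yaw 1.609 world d tcp [  1.73   2.64 -15.26] tool d [-1.9   2.6  15.25] rotvec [-0.0017 -0.0041  0.0052]
[-0.1   0.   -0.84]
```

```bash
python3 -m creep '[[-0.002,-0.004,0.005,-1.9,2.6,5,1],[0,0,0,0,0,5,1],[0,0,0,0,0,3,1],[0,0,0,0,0,0,1],[0,0,0,0,0,0,1]]'
python3 - <<'E'
from h import *
plan([489.5,245.3,143],np.pi/2+.033);print(sense()["contact_force"].round(2),sense()["wrist_torque"].round(2))
f=grab_frame("scene"); cv2.imwrite("pics/s5.png",cv2.resize(f["color"][70:220,120:280,::-1],None,fx=4,fy=4,interpolation=cv2.INTER_CUBIC))
f=grab_frame("wrist"); cv2.imwrite("pics/w5.png",f["color"][:,:,::-1])
E
```

```text
clock: 9.68
eef_pos: [488.8, 245.1, 306.2]
tcp_rot: [3.141, 0.0, -3.103]
contact_force: [0.5, -0.1, -2.3]
opening: 0.156
grasp [488.8  245.22 151.17] tool y yaw 1.6089 world d tcp [ 0.75  0.18 -8.17] tool d [-0.75  0.14  8.17] rotvec [0.0006 0.0003 0.0051]
[ 0.48 -0.12 -2.25] [ 0.01 -0.01  0.03]
```

View pics/s5.png

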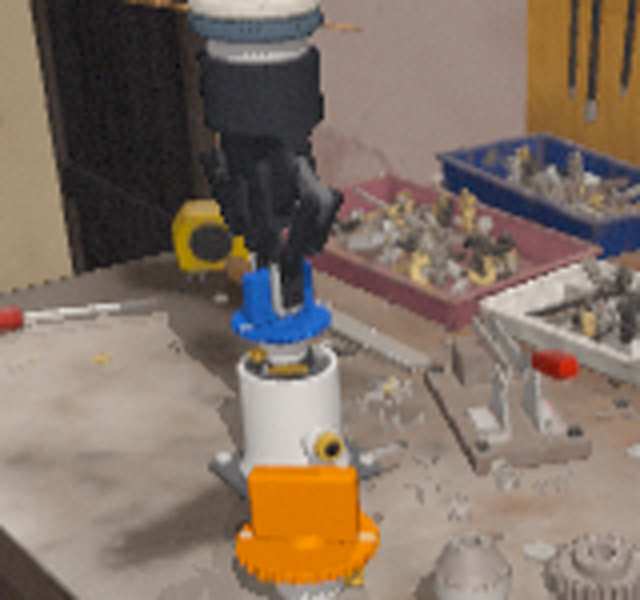

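View pics/w5.png

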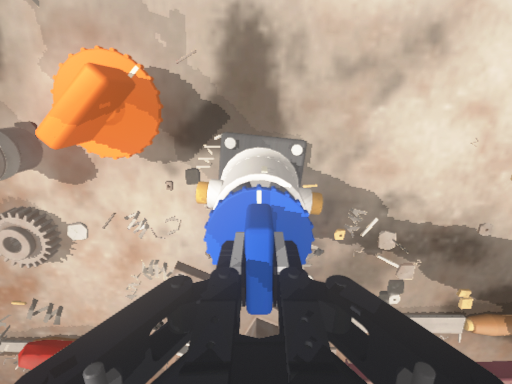

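The cap is centred over the collar in both views, at (290,365) in the scene crop. Lowering gently.

```bash
python3 -m creep '[[0,0,0.005,-0.7,0,2,1],[0,0,0,0,0,2,1],[0,0,0,0,0,2,1],[0,0,0,0,0,1,1],[0,0,0,0,0,0,1]]'
python3 -m creep '[[0,0,0,0,0,1.5,1],[0,0,0,0,0,1,1]]'
python3 - <<'E'
from h import *
plan([489.5,245.3,138],np.pi/2+.033);print(sense()["contact_force"].round(2),sense()["wrist_torque"].round(2))
E
```

```text
clock: 10.2
eef_pos: [489.9, 245.2, 298.9]
tcp_rot: [3.141, 0.001, -3.109]
contact_force: [-0.4, 0.5, -1.1]
opening: 0.155
clock: 10.37
eef_pos: [490.0, 245.2, 296.4]
tcp_rot: [3.14, 0.001, -3.109]
contact_force: [0.4, 0.5, -1.1]
opening: 0.155
grasp [490.25 245.4  141.37] tool y yaw 1.6033 world d tcp [-0.53  0.08 -3.37] tool d [0.54 0.09 3.37] rotvec [ 0.0011  0.0014 -0.0005]
[ 0.4   0.48 -1.12] [-0.02  0.02  0.01]
```

```bash
for i in 1 2; do python3 -m creep '[[0,0,0,0,0,1,1],[0,0,0,0,0,1,1]]'; done
python3 - <<'E'
from h import *
plan([489.5,245.3,138],np.pi/2+.033);print(sense()["contact_force"].round(2),sense()["wrist_torque"].round(2))
E
```

```text
clock: 10.53
eef_pos: [490.0, 245.2, 294.2]
tcp_rot: [3.14, 0.001, -3.109]
contact_force: [0.5, 0.2, -0.6]
opening: 0.152
clock: 10.7
eef_pos: [490.0, 245.3, 292.0]
tcp_rot: [3.14, 0.001, -3.109]
contact_force: [0.7, -0.5, -0.9]
opening: 0.153
grasp [490.26 245.44 136.99] tool y yaw 1.6033 world d tcp [-0.53  0.05  1.01] tool d [ 0.53  0.06 -1.01] rotvec [ 0.0012  0.0015 -0.0004]
[ 0.7  -0.5  -0.89] [ 0.03 -0.01 -0.01]
```

No force at grasp z 137.0, which is 3 mm below ring-contact height, so the lugs are in the slots. Pushing in against the spring next.

```bash
for i in 1 2 3 4; do python3 -m creep '[[0,0,0,0,0,1,1],[0,0,0,0,0,1,1]]'; done
python3 - <<'E'
from h import *
plan([489.5,245.3,123],np.pi/2+.033);print(sense()["contact_force"].round(2),sense()["wrist_torque"].round(2))
E
```

```text
clock: 10.87
eef_pos: [490.1, 245.3, 290.2]
tcp_rot: [3.14, 0.002, -3.109]
contact_force: [-1.3, -1.4, 3.6]
opening: 0.151
clock: 11.03
eef_pos: [490.1, 245.3, 288.5]
tcp_rot: [3.14, 0.002, -3.109]
contact_force: [-0.8, -1.2, 3.4]
opening: 0.154
clock: 11.2
eef_pos: [490.1, 245.3, 286.9]
tcp_rot: [3.14, 0.002, -3.109]
contact_force: [-1.5, -1.5, 6.5]
opening: 0.152
clock: 11.37
eef_pos: [490.1, 245.2, 285.2]
tcp_rot: [3.14, 0.002, -3.109]
contact_force: [-2.0, -2.0, 6.5]
opening: 0.156
grasp [490.39 245.46 130.2 ] tool y yaw 1.6034 world d tcp [-0.6   0.05 -7.2 ] tool d [0.62 0.06 7.2 ] rotvec [ 0.0013  0.0019 -0.0004]
[-1.97 -2.02  6.54] [-0.19  0.46 -0.  ]
```

```bash
for i in 1 2; do python3 -m creep '[[0,0,0,0.3,-0.2,1.1,1],[0,0,0,0,0,1.1,1]]'; done;  python3 -m creep '[[0,0,0,0,0,1.2,1],[0,0,0,0,0,1.2,1]]'
python3 - <<'E'
from h import *
plan([489.5,245.3,123],np.pi/2+.033);print(sense()["contact_force"].round(2),sense()["wrist_torque"].round(2))
E
```

```text
clock: 11.53
eef_pos: [490.0, 245.2, 283.6]
tcp_rot: [3.14, 0.003, -3.109]
contact_force: [-2.7, -1.1, 6.5]
opening: 0.152
clock: 11.7
eef_pos: [489.9, 245.1, 282.1]
tcp_rot: [3.139, 0.003, -3.109]
contact_force: [-2.9, -1.6, 7.7]
opening: 0.15
clock: 11.87
eef_pos: [489.9, 245.1, 280.4]
tcp_rot: [3.139, 0.003, -3.109]
contact_force: [-3.9, -1.4, 8.8]
opening: 0.16
grasp [490.36 245.44 125.37] tool y yaw 1.6032 world d tcp [-0.35  0.23 -2.37] tool d [0.36 0.23 2.36] rotvec [ 0.0022  0.0033 -0.0006]
[-3.88 -1.4   8.75] [-0.33  0.61 -0.05]
```

```bash
python3 -m creep '[[0.001,0.002,0,0.3,-0.2,1.3,1],[0,0,0,0,0,1.3,1],[0,0,0,0,0,1,1]]'
python3 - <<'E'
from h import *
plan([489.5,245.3,123],np.pi/2+.033);print(sense()["contact_force"].round(2),sense()["wrist_torque"].round(2))
E
```

```text
clock: 12.12
eef_pos: [490.0, 245.2, 278.3]
tcp_rot: [3.14, 0.003, -3.109]
contact_force: [-3.7, -2.2, 10.5]
opening: 0.156
grasp [490.41 245.49 123.29] tool y yaw 1.6031 world d tcp [-0.47  0.14 -0.29] tool d [0.47 0.16 0.29] rotvec [ 0.0021  0.0029 -0.0006]
[-3.71 -2.15 10.5 ] [-0.31  0.79 -0.01]
```

```bash
python3 -m creep '[[0,0,0,0.2,0,0.9,1],[0,0,0.03,0,0,0.3,1],[0,0,0.05,0,0,0.3,1],[0,0,0.05,0,0,0.3,1]]'
python3 - <<'E'
from h import *
plan([489.5,245.3,123],np.pi/2+.033);print(sense()["contact_force"].round(2),sense()["wrist_torque"].round(2))
E
```

```text
clock: 12.45
eef_pos: [490.4, 245.4, 278.6]
tcp_rot: [3.138, 0.005, 3.041]
contact_force: [-2.0, -1.4, 8.7]
opening: 0.156
grasp [491.14 245.82 123.6 ] tool y yaw 1.4705 world d tcp [-0.87 -0.05 -0.6 ] tool d [ 0.86 -0.14  0.6 ] rotvec [ 0.0032  0.0049 -0.1333]
[-1.95 -1.4   8.68] [-0.27  0.47  0.07]
```

```bash
python3 -m creep '[[0.003,0.005,0.08,0.6,0,0.8,1],[0,0,0.08,0.2,0,0.5,1],[0,0,0.08,0.2,0,0.5,1],[0,0,0.08,0.2,0,0.5,1]]'
python3 - <<'E'
from h import *
plan([489.8,245.3,123],np.pi/2+.033-1.31);print(sense()["contact_force"].round(2),sense()["wrist_torque"].round(2))
E
```

```text
clock: 12.78
eef_pos: [491.2, 246.3, 279.2]
tcp_rot: [3.136, 0.004, 2.708]
contact_force: [-1.1, -1.1, 10.0]
opening: 0.156
grasp [492.12 246.75 124.23] tool y yaw 1.137 world d tcp [-1.38 -0.96 -1.23] tool d [ 0.85 -1.46  1.21] rotvec [0.0069 0.0017 0.8432]
[-1.14 -1.13 10.  ] [-0.38  0.31  0.07]
```

```bash
python3 -m creep '[[0.006,0.002,0,0.8,-1.4,1.2,1],[0,0,0.05,0,0,1,1],[0,0,0.05,0,0,0.7,1]]'
python3 - <<'E'
from h import *
plan([489.8,245.3,123],np.pi/2+.033-1.31);print(sense()["contact_force"].round(2),sense()["wrist_torque"].round(2))
E
```

```text
clock: 13.03
eef_pos: [491.6, 246.5, 278.9]
tcp_rot: [3.136, 0.006, 2.6]
contact_force: [-2.5, -1.4, 8.6]
opening: 0.15
grasp [492.83 246.77 123.9 ] tool y yaw 1.0291 world d tcp [-1.83 -1.15 -0.89] tool d [ 0.98 -1.94  0.87] rotvec [0.0075 0.0032 0.7353]
[-2.53 -1.43  8.58] [-0.41  0.57  0.11]
```

```bash
python3 -m creep '[[0.007,0.003,0,1,-2,0.8,1],[0,0,0,0,-0.5,0.5,1]]'
python3 - <<'E'
from h import *
plan([489.8,245.3,123],np.pi/2+.033-1.31);print(sense()["contact_force"].round(2),sense()["wrist_torque"].round(2))
E
```

```text
clock: 13.2
eef_pos: [491.1, 245.9, 279.4]
tcp_rot: [3.137, 0.005, 2.596]
contact_force: [-4.9, -1.9, 9.0]
opening: 0.154
grasp [492.16 245.96 124.43] tool y yaw 1.0253 world d tcp [-1.31 -0.56 -1.43] tool d [ 0.84 -1.16  1.42] rotvec [0.0059 0.0037 0.7315]
[-4.87 -1.89  9.02] [-0.22  1.21 -0.  ]
```

```bash
python3 -m creep '[[0,0,0.07,0.3,-0.5,1,1],[0,0,0.07,0.3,-0.3,0.7,1],[0,0,0.07,0.3,-0.3,0.7,1],[0,0,0.07,0.3,-0.3,0.7,1]]'
python3 - <<'E'
from h import *
plan([489.8,245.3,123],np.pi/2+.033-1.31);print(sense()["contact_force"].round(2),sense()["wrist_torque"].round(2))
E
```

```text
clock: 13.53
eef_pos: [490.9, 246.0, 279.1]
tcp_rot: [3.131, 0.006, 2.308]
contact_force: [-1.7, -2.4, 8.7]
opening: 0.157
grasp [492.78 246.43 124.12] tool y yaw 0.7368 world d tcp [-1.08 -0.72 -1.11] tool d [ 0.2  -1.29  1.09] rotvec [0.0121 0.0038 0.443 ]
[-1.67 -2.39  8.74] [-0.38  0.35  0.03]
```

```bash
python3 -m creep '[[0.006,0.002,0.06,0.2,-0.8,1,1],[0.003,0.001,0.06,0.1,-0.3,0.7,1],[0.002,0,0.06,0.1,-0.3,0.7,1],[0,0,0.05,0.1,-0.3,0.7,1]]'
python3 - <<'E'
from h import *
plan([489.8,245.3,123],np.pi/2+.033-1.31);print(sense()["contact_force"].round(2),sense()["wrist_torque"].round(2))
E
```

```text
clock: 13.87
eef_pos: [491.6, 246.2, 279.2]
tcp_rot: [3.133, 0.003, 2.065]
contact_force: [-3.4, -2.3, 9.6]
opening: 0.157
grasp [492.97 246.41 124.18] tool y yaw 0.4938 world d tcp [-1.77 -0.92 -1.17] tool d [ 0.03 -2.    1.16] rotvec [0.0089 0.0024 0.2   ]
[-3.39 -2.28  9.62] [-0.26  0.77  0.11]
```

```bash
for i in 1 2; do python3 -m creep '[[0.005,0.001,0.04,0,-1,0.9,1],[0,0,0.04,0,-0.3,0.7,1]]'; python3 -c "
from rig import sense; s=sense(); print(s['wrist_torque'].round(2),s['tcp_rot'].round(4))";done
python3 -m creep '[[0,0,0.03,0,-0.3,0.8,1],[0,0,0.03,0,-0.3,0.7,1]]'
python3 - <<'E'
from h import *
plan([489.8,245.3,123],np.pi/2+.033-1.31);print(sense()["contact_force"].round(2),sense()["wrist_torque"].round(2))
E
```

```text
clock: 14.03
eef_pos: [491.7, 246.1, 279.2]
tcp_rot: [3.133, 0.002, 1.98]
contact_force: [-2.7, -2.0, 8.5]
opening: 0.153
[-0.33  0.73  0.12] [3.1335e+00 1.8000e-03 1.9798e+00]
clock: 14.2
eef_pos: [491.8, 246.1, 279.2]
tcp_rot: [3.134, 0.0, 1.896]
contact_force: [-3.0, -0.9, 9.5]
opening: 0.156
[-0.34  0.68  0.08] [3.1337e+00 2.0000e-04 1.8960e+00]
clock: 14.37
eef_pos: [491.5, 246.0, 279.0]
tcp_rot: [3.133, -0.0, 1.832]
contact_force: [-5.2, -1.3, 12.8]
opening: 0.152
grasp [492.81 246.44 124.  ] tool y yaw 0.2616 world d tcp [-1.7  -0.72 -0.99] tool d [-0.25 -1.83  0.98] rotvec [ 0.0089 -0.0003 -0.0322]
[-5.15 -1.28 12.78] [-0.24  1.06  0.21]
```

```bash
for i in 1 2; do python3 -m creep '[[0,0,0.025,0,-0.3,0.6,1]]'; python3 -c "
from rig import sense; s=sense(); print(s['wrist_torque'].round(2),s['tcp_rot'].round(4))";done
```

```text
clock: 14.45
eef_pos: [491.1, 246.0, 279.0]
tcp_rot: [3.133, -0.001, 1.806]
contact_force: [-4.9, -0.7, 11.5]
opening: 0.152
[-0.13  1.02  0.21] [ 3.1329e+00 -8.0000e-04  1.8060e+00]
clock: 14.53
eef_pos: [490.7, 246.0, 279.0]
tcp_rot: [3.133, -0.001, 1.78]
contact_force: [-4.7, -1.1, 11.5]
opening: 0.154
[-0.19  1.01  0.27] [ 3.1332e+00 -1.2000e-03  1.7799e+00]
```

```bash
for i in 1 2; do python3 -m creep '[[0,0,0.025,0,-0.1,0.5,1]]'; python3 -c "
from rig import sense; s=sense(); print(s['wrist_torque'].round(2),s['tcp_rot'].round(4))";done
```

```text
clock: 14.62
eef_pos: [490.3, 246.0, 279.1]
tcp_rot: [3.134, -0.001, 1.754]
contact_force: [-4.2, -1.7, 10.9]
opening: 0.157
[-0.16  0.94  0.31] [ 3.1337e+00 -1.5000e-03  1.7539e+00]
clock: 14.7
eef_pos: [490.1, 246.1, 279.1]
tcp_rot: [3.134, -0.001, 1.729]
contact_force: [-2.2, -1.7, 9.1]
opening: 0.152
[-0.3   0.51  0.73] [ 3.1338e+00 -1.5000e-03  1.7287e+00]
```

The z torque jumped to 0.73 Nm, so the cap has met the stop. I'll back off a hair and let the spring lift it.

```bash
python3 -m creep '[[0,0,-0.03,0,0,0,1],[0,0,0,0,0,-0.5,1],[0,0,0,0,0,-0.7,1]]'; python3 -m creep '[[0,0,0,0,0,-0.7,1],[0,0,0,0,0,-0.7,1]]'
python3 - <<'E'
from h import *
plan([489.8,245.3,128],np.pi/2+.033-1.31);print(sense()["contact_force"].round(2),sense()["wrist_torque"].round(2))
E
```

```text
clock: 14.95
eef_pos: [489.9, 246.1, 280.8]
tcp_rot: [3.133, -0.001, 1.759]
contact_force: [-1.9, 0.1, 2.7]
opening: 0.153
clock: 15.12
eef_pos: [489.9, 246.2, 282.3]
tcp_rot: [3.133, -0.001, 1.759]
contact_force: [-0.7, 0.2, 2.9]
opening: 0.155
grasp [491.19 246.56 127.32] tool y yaw 0.188 world d tcp [-0.14 -0.85  0.69] tool d [-0.81 -0.29 -0.69] rotvec [ 0.0085 -0.0006 -0.1058]
[-0.72  0.19  2.86] [-0.08  0.27  0.18]
```

```bash
python3 -m creep '[[0.004,0,0,0,0,-0.6,1],[0.004,0,0,0,0,-0.5,1]]'
python3 - <<'E'
from h import *
plan([489.8,245.3,128],np.pi/2+.033-1.31);print(sense()["contact_force"].round(2),sense()["wrist_torque"].round(2))
E
```

```text
clock: 15.28
eef_pos: [490.7, 246.3, 283.4]
tcp_rot: [3.139, -0.001, 1.759]
contact_force: [5.9, 0.5, -11.4]
opening: 0.151
grasp [491.16 246.52 128.42] tool y yaw 0.1881 world d tcp [-0.94 -0.95 -0.42] tool d [-0.76 -1.11  0.42] rotvec [ 0.003  -0.001  -0.1057]
[  5.88   0.52 -11.42] [ 0.12 -1.09  0.09]
```

The lift stopped at grasp z 128.4 with a firm pull-back, so the lugs are up in the notches. Releasing.

```bash
python3 -m creep '[[0,0,0,0,0,0.5,1],[0,0,0,0,0,0,0.8],[0,0,0,0,0,0,0.6],[0,0,0,0,0,0,0.4],[0,0,0,0,0,0,0.2],[0,0,0,0,0,0,0.1],[0,0,0,0,0,0,0.1]]'
python3 - <<'E'
from h import *
f=grab_frame("wrist"); cv2.imwrite("pics/w7.png",f["color"][:,:,::-1]);plan([489.8,245.3,128])
E
```

```text
clock: 15.87
eef_pos: [490.5, 246.3, 282.2]
tcp_rot: [3.141, -0.002, 1.757]
contact_force: [0.0, 0.3, 0.4]
opening: 0.888
grasp [490.55 246.55 127.26] tool y yaw 0.1865 world d tcp [-0.7  -0.99  0.74] tool d [-0.84 -0.87 -0.74] rotvec [ 0.0006 -0.0016  0.    ]
```

View pics/w7.png

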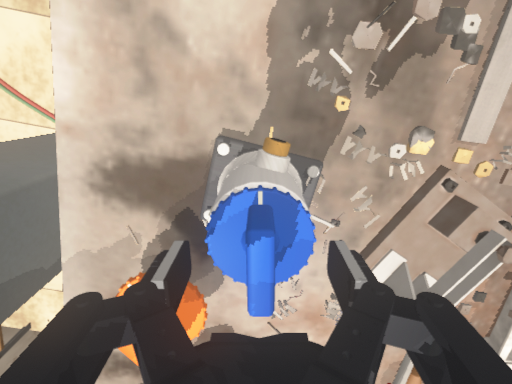

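The fingers are clear on both sides of the wing at (260,260). Retreating straight up.

```bash
python3 -m creep '[[0,0,0,0,0,-8,0],[0,0,0,0,0,-20,0],[0,0,0,0,0,-25,0],[0,0,0,0,0,-25,0],[0,0,0,0,0,-20,0],[0,0,0,0,0,-8,0],[0,0,0,0,0,0,0]]'
python3 - <<'E'
from h import *
print(sense()["contact_force"].round(2))
f=grab_frame("wrist"); cv2.imwrite("pics/w8.png",f["color"][:,:,::-1])
f=grab_frame("scene"); cv2.imwrite("pics/s8.png",cv2.resize(f["color"][130:260,130:310,::-1],None,fx=4,fy=4,interpolation=cv2.INTER_CUBIC))
E
```

```text
clock: 16.5
eef_pos: [489.8, 245.8, 394.4]
tcp_rot: [-3.139, -0.001, 1.757]
contact_force: [0.3, 1.3, -0.7]
opening: 0.996
[ 0.25  1.32 -0.68]
```

View pics/w8.png

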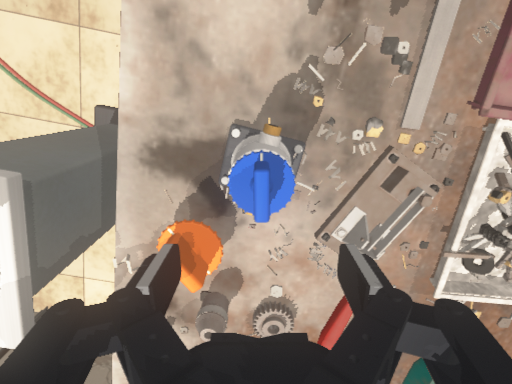

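View pics/s8.png

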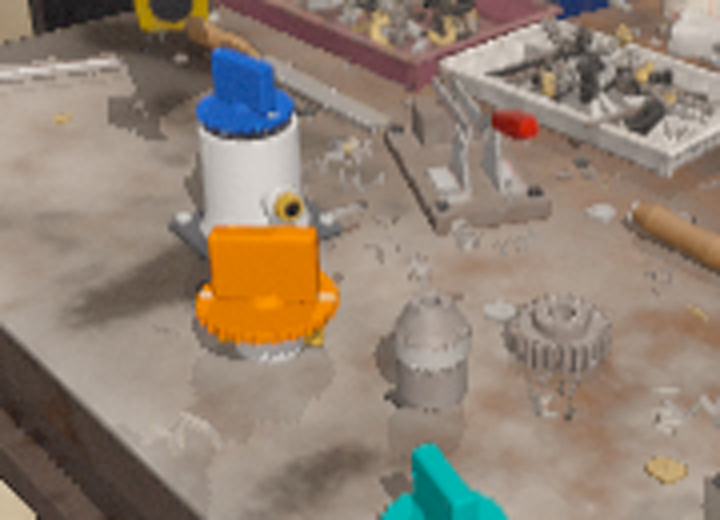

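The cap sits level on the collar with the 7 mm gap showing under its flange at (248,130) in the scene crop. The chuck and gear are where they were, and the gripper is clear. Handing in.

```bash
python3 -c "
from rig import job; job.sign_off()"
```

```text
the job is handed in; nothing more can be done
```

The small blue cap is refitted and, by my checks, locked, level and released; the job was handed in at about 16.6 s.

- **Finding the slots:** I looked into the collar with the wrist camera and saw the slots at about 0.03 rad yaw. The lugs then dropped in at the first try with almost no contact force, so I did not need to feel around for them.
- **Pushing in and turning:** I pushed in against the spring with readings of up to about 13 N. I turned the cap about 1.45 rad clockwise, to where the turning torque jumped from 0.3 to 0.7 Nm at the stop, and stopped there.
- **Locking:** After a 0.03 rad back-off, the spring lifted the cap. The lift stopped with an 11 N pull-back at a grip height of about 35 mm above the collar, which matches the locked height. I then opened the gripper and moved straight up.
- **Last checks:** The final pictures show the cap level, with a gap under its flange, and nothing touching it. The chuck and gear look unmoved. I did not check the oil can again at the end, but the arm was never near it while handling the cap.

**Disagreements:**
- The wrist camera was about 1.7 mm off sideways against the grip, and I corrected for it.
- The measured tool position drifted up to 3 mm sideways during the turn under small side forces (5 N at most). It was back within about 1.5 mm of the estimated collar centre at release.
- I did not confirm the locked height from the pictures, because 3 mm is only about one pixel. It rests on the measured lift and the resistance at its top.

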